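Free the finished valve from the quick-slide vise and set it on the test stand

ROBOT

A 7-joint arm with a two-finger parallel gripper is mounted at the origin on the work surface. World frame = base frame: x ahead of the robot, y to its left, z up, the work surface at z = 0. Lengths are in m, angles in rad, forces in N, time in s.
With the tool pointing down it reaches from about 0.35 to 0.9 m from the base axis. Payload 19.9 kg.
Tool frame: the origin (TCP) lies at the very end of the fingers, on their centre line; the grasp point (between the pads) lies 19 mm behind it; z points along the fingers, y is the line along which they close (so a half turn about z gives the same grasp; the last joint's range is limited). The gripper opens to 85 mm and grips with 20 to 120 N. Pads are 22 mm wide; open, the fingers measure 114 mm over their backs; the gripper's body (76 mm by 85 mm) begins 54 mm behind the grasp point. The pads swing forward as they close: fully open they stand 13 mm farther back than shut.
Start: joints at [1.254, 0.417, -0.01, 1.614, 0.005, 1.111, -0.053], TCP at [0.17, -0.602, 0.231] pointing down, gripper open.
Joint ranges: [-2.81, 2.81], [-0.39, 2.02], [-1.27, 1.25], [0.06, 2.57], [-1.19, 4.33], [0.19, 2], [-2.82, 2.82]. Speed limits (rad/s): [1.89, 1.89, 2.39, 2.39, 3.01, 3.01, 3.01].

INTERFACE

Orientations are given as a unit quaternion [x, y, z, w].
In Python, from bench import bot gives the robot as it stands.
- The arm moves only by the tool carry_out, never from a script. Its argument "motion" is a list of rows, each an object with "hand": the opening, from -1 (shut) to 1 (fully open); "travel": the shift along the tool's x, y, z in m, a list of three; "yaw": the turn about the tool's z in rad. A call has 1 to 20 rows; each row shifts and turns the commanded pose from where the row before left it, along the tool's axes as they then stand; what a row does not reach is not made up. A row lasts 1/10 s, in which the tool goes at most 50 mm and 8.59 degrees, less where a joint would pass 70% of its speed; a pose out of reach is approached as far as the arm can. A call is refused whole if a number of a shift passes 0.05 or a number of a turn 0.15, either way. A call with a gripper value outside its range is refused whole. The fingers move at their own pace and stop on an object; "grip_force" is the grip in N (left out, the last holds). Time passes only in rows, so rows that do not move let the fingers close. It gives the time, the measured TCP pose, the force, the opening and the grip force at its end, in the units of the state.
- bot.observe(): the state, without advancing time (a new reading comes with each control period).
- bot.snapshot(name): name is "scene" or "side" or "wrist"; returns a dict with "color" (420x560x3 uint8, blue, green, red), "depth" (420x560 float32, m along the optical axis (not along the pixel's ray), 0 where there is no reading), "fovy" (degrees; the focal length in pixels is half the picture's height over the tangent of half this angle, whatever the lens; pixels are square), "cx", "cy" (the principal point, pixels), "xyz" and "orientation" of the camera in the world. Camera axes: x right, y down, z forward; pixel columns grow to the right and rows downward; lengths in m; the calibration is good to about 2 mm. A picture is of the moment at which its call begins.
- bot.job_done(): hands the job in; it is judged then, once.
The state is a dict: "clock": time; "q": joint angles; "dq": joint speeds; "effort": joint torques, N m; "ee_pos": TCP position; "tool_rot": TCP orientation; "wrist_force": force on the tool from outside, world axes, zero at the start; "ft_torque": the same for the moment, N m; "width": finger opening in m; "gripper_force": force on a finger pad.
Only numpy, scipy, OpenCV 4.12 (cv2) and the standard library are available. Lean on these libraries where they do the work, as an engineer would, in place of code of your own. Each camera call takes 0.05 s, during which the arm holds its last target. There are 200 camera calls.

TASK

The brass valve is finished: push the vise's stiff sliding jaw by its orange tab all the way open until you feel it hard against its travel stop and press it there firmly for a moment, without ramming it, while the valve stays down in the vise. Then draw the valve sideways out from under the lip of the fixed jaw, lift it out, and set it gently and fully home over the two pegs of the yellow test stand (either way round), upright and let go. Leave the jaw fully open and the red bottle, the brass nipple and the steel coupling where they stand.

Things in the scene. Friction and masses are not known exactly. Their poses are not given: they have to be found in the camera images.
- vise: Blue quick-slide vise, fixed. Origin on the bench between the closed jaws; x along the jaws, y along the slide. Bed x -65..65, y -90..150, top (floor under the valve) z=30 mm. Fixed jaw x -55..55, y -77..-32, z 30..65; sliding jaw its mirror image (face y=32, back y=72, plus opening), moves to +y. Behind it a rigid black travel stop, set anywhere: met at 40 to 50 mm opening.
- fixed_lip (a point): Middle of the lower edge of the fixed jaw's steel lip, vise (0, -23, 43) mm; axes as the vise's. The lip overhangs the floor by 9 mm from the jaw face (y=-32), z 43..62, all along the jaw: the valve's foot is caught about 7 mm under it, so it must move 10 to 25 mm to +y before it is lifted. The sliding jaw has the same lip, edge at y=+23 plus its opening.
- jaw_tab (a point): Push point on the jaw's orange tab, on its -y face: vise x=-85, z=85, y=50 mm plus opening (0 to 13 at the start). Tab 40 (x) by 10 (y) mm, z 60..100, on an ear (x -105..-50, y 45..65 plus opening, z 37..62) at the jaw's robot-side end; free room for closed fingers on its -y side. Takes 4 N to slide, stays where left; seated against the stop when pushed with 10 to 30 N there.
- valve: Loose brass valve, 0.4 to 0.65 kg, on the vise floor. Origin: centre of its foot's underside; x along the jaws, y along the slide. Foot 90 (x) by 60 (y) by 10 mm, two 10 mm through holes at x=-34, +34, y=0. Neck 39 mm across, then a 36 mm square body, z 22..62: grip it across x at about z=52. On top a flat red lever 16 mm wide, y -14..62, z 70..76.
- stand: Yellow test stand, fixed to the bench: block 140 (x) by 110 (y) by 30 mm high with a black gasket disc and two dark steel pegs on top. Origin: centre of its underside. A brass hose tail sticks out of its +y side.
- stand_seat (a point): Centre of the stand's top face (30 mm above the bench), midway between the pegs; the valve's origin belongs here. The pegs stand at x=-34 and x=+34, y=0; 8 mm in diameter, 15 mm tall, the top 5 mm a cone that narrows to 3.6 mm. The holes have 1 mm play all round.
- red_bottle: Bystander: red bottle with a white cap, 60 mm in diameter, 150 mm tall; origin at the centre of its underside.
- nipple: Bystander: solid brass hose nipple, 40 mm in diameter, 50 mm tall; origin at the centre of its underside.
- coupling: Bystander: steel pipe coupling, a ring 52 mm in diameter, 45 mm tall; origin at the centre of its underside.
Things that resemble listed ones, but are neither listed nor needed, are in the scene too. What is meant by the stand is not green or purple, and is the smaller of those in its own colour.

How it is judged:
By the outcome, as a careful person would: the job done as asked, in the order asked, and still so for the second after the job is handed in, with the robot touching nothing.
It also fails if it takes over 61 s, if anything falls off the work surface, if the arm or the gripper's body presses on something with over 40 N, if the wrist force passes 120 N, or if a joint passes its speed limit or range.

## Working session

There is one attempt and no reset: what is moved stays moved. The work goes in short steps, Python scripts to look and compute and a tool call to move; the robot and the scene stay as the last step left them, time stands still between calls to the robot, and variables do not carry over. Pictures are saved under pics/ and viewed, at most 10 in all, crops included, and the job is handed in when it is done.

Besides the shell and the picture viewer there is one more tool, called after "Request:" as name(argument=value, ...) on one line, values as JSON. carry_out: Moves the arm, as the interface text tells. Its arguments: {"type":"object","properties":{"motion":{"type":"array"},"grip_force":{"type":"number"}},"required":["motion"]}

```bash
mkdir -p pics; cat > h.py <<'E'
import numpy as np, cv2, pickle
from bench import bot
from scipy.spatial.transform import Rotation as R
def snap(n,save=None):
    s=bot.snapshot(n)
    if save: cv2.imwrite('pics/%s.png'%save,s['color']); pickle.dump(s,open(save+'.pkl','wb'))
    return s
def load(save): return pickle.load(open(save+'.pkl','rb'))
def f(s): return s['color'].shape[0]/2/np.tan(np.radians(s['fovy'])/2)
def cloud(s):
    h,w=s['depth'].shape; v,u=np.mgrid[:h,:w]; d=s['depth']
    p=np.stack([(u-s['cx'])/f(s)*d,(v-s['cy'])/f(s)*d,d],-1)
    return p@R.from_quat(s['orientation']).as_matrix().T+np.array(s['xyz'])
def ray(s,u,v,z):
    d=R.from_quat(s['orientation']).as_matrix()@np.array([(u-s['cx'])/f(s),(v-s['cy'])/f(s),1]); o=np.array(s['xyz'])
    return o+d*(z-o[2])/d[2]
E
python3 - <<'E'
from h import *
print(bot.observe())
a=[snap(n,n+'0') for n in('scene','side','wrist')]
for s in a: print(s['xyz'],s['orientation'],s['fovy'],s['cx'],s['cy'],(s['depth']>0).mean())
E
```

```text
{'clock': 0.0, 'q': array([ 1.25445086,  0.4179858 , -0.01031263,  1.61416616,  0.00464678,
        1.11069717, -0.05300788]), 'dq': array([ 1.90931279e-03, -6.10093337e-04, -1.80764619e-04,  4.56568706e-04,
       -1.81100188e-03, -4.02043722e-04,  6.83261396e-05]), 'effort': array([ 2.23549860e-04, -8.64451575e+01,  6.79309834e-01, -4.34906352e+01,
        1.91443542e-02,  7.44323304e-03, -1.17037465e-05]), 'ee_pos': array([ 0.16953964, -0.60120695,  0.2306562 ]), 'tool_rot': array([ 9.90573154e-01,  1.36983383e-01, -1.04337239e-04, -6.07428208e-04]), 'wrist_force': array([0.85572281, 0.53120507, 0.5804046 ]), 'ft_torque': array([-0.01673478, -0.02348171, -0.00073437]), 'gripper_force': 0.0, 'width': 0.08570763072281548}
[1.06382964 0.74134066 0.72251301] [ 0.23437231  0.84331251 -0.46265108 -0.14088154] 43.20901922867468 275.3327113274767 207.43030271138088 0.9915178571428571
[0.48611605 1.11346947 0.85817889] [-0.01041135  0.87578201 -0.48249623  0.00974002] 43.42247605421306 279.0223436421756 204.05009226719275 0.995922619047619
[ 0.24171305 -0.58159985  0.37277257] [ 0.78810153 -0.59723122 -0.09034246  0.11852886] 62.414139211804944 274.08402629129915 210.03652288190702 0.9959906462585034
```

View pics/scene0.png

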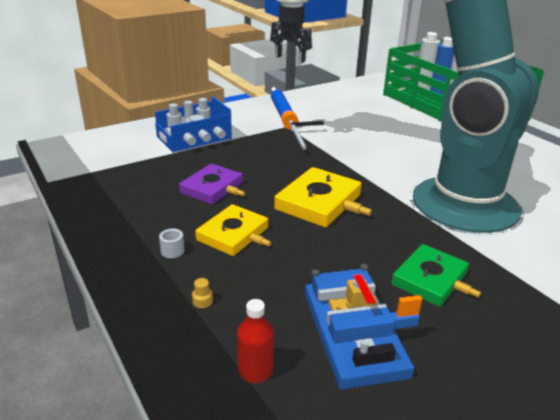

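View pics/side0.png

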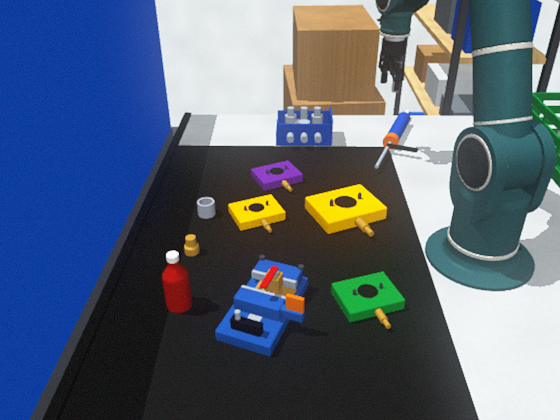

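Candidates for the stand in scene0: small yellow (232,228), large yellow (318,195), green (431,273), purple (211,183). The small yellow fits, since it is yellow and the smaller of the two. The side view shows the same things: small yellow (257,212), vise (265,305), orange tab (295,303), bottle (176,285), nipple (191,245) and coupling (206,208).

```bash
cat > m.py <<'E'
from h import *
def fused(names):
    P=[];C=[]
    for n in names:
        s=load(n); p=cloud(s); ok=s['depth']>0
        P.append(p[ok]); C.append(cv2.cvtColor(s['color'],cv2.COLOR_BGR2HSV)[ok])
    return P,C
def rect(p):
    r=cv2.minAreaRect((p[:,:2]*1000).astype(np.float32)); return np.round(r[0],1),np.round(r[1],1),round(r[2],2)
def sel(P,C,h0,h1,z0,z1,smin=140,vmin=60):
    return P[(C[:,0]>=h0)&(C[:,0]<=h1)&(C[:,1]>smin)&(C[:,2]>vmin)&(P[:,2]>z0)&(P[:,2]<z1)&(P[:,0]>.2)&(P[:,0]<1.1)&(P[:,1]<.6)&(P[:,1]>-.6)]
E
python3 - <<'E'
from m import *
P,C=fused(['scene0','side0'])
for i in (0,1):
    p,c=P[i],C[i]
    print('cam',i)
    y=sel(p,c,24,34,.024,.036)
    # cluster
    g=np.round(y[:,:2]*200).astype(int); m=np.zeros((400,400),np.uint8); m[g[:,0],g[:,1]+200]=255
    m=cv2.dilate(m,np.ones((3,3),np.uint8))
    n,l=cv2.connectedComponents(m)
    lab=l[g[:,0],g[:,1]+200]
    for k in range(1,n):
        q=y[lab==k]
        if len(q)>100: print('yellow',len(q),rect(q),q[:,2].mean())
    b=sel(p,c,100,125,.005,.075); print('vise',len(b),rect(b))
    t=b[b[:,2]>.06]; 
    r=sel(p,c,0,5,.095,.115,vmin=100); r=np.concatenate([r,sel(p,c,175,180,.095,.115,vmin=100)])
    # exclude bottle, near vise
    vc=np.array(rect(b)[0])/1000; r=r[np.linalg.norm(r[:,:2]-vc,axis=1)<.13]
    print('lever',len(r),rect(r),np.median(r[:,2]))
    o=sel(p,c,6,16,.06,.11,smin=180); o=o[np.linalg.norm(o[:,:2]-vc,axis=1)<.17]; print('tab',len(o),rect(o),o.mean(0))
def crop(n,u,v,w,h):
    im=load(n)['color'][v:v+h,u:u+w]; return cv2.resize(im,(390,290),interpolation=cv2.INTER_CUBIC)
a=np.vstack([np.hstack([crop('scene0',180,160,200,150),crop('side0',210,160,200,150)]),np.hstack([crop('scene0',290,255,160,120),crop('side0',200,245,160,120)])])
cv2.imwrite('pics/crop0.png',a)
E
```

```text
cam 0
yellow 1324 (array([ 597.1, -178.7]), array([141.9, 109.6]), 24.58) 0.02884538333343643
vise 6036 (array([534.4, 227. ]), array([242. , 171.4]), 69.5)
lever 230 (array([540.5, 219. ]), array([74. , 16.5]), 70.81) 0.10496726629703407
tab 381 (array([505. , 249.4]), array([ 45.8, 105. ]), 65.43) [0.49193177 0.2736089  0.08387323]
cam 1
yellow 750 (array([ 594.3, -176.8]), array([137.6, 116.6]), 24.74) 0.028136364635679773
vise 3540 (array([532. , 229.3]), array([241.8, 170.1]), 69.77)
lever 150 (array([538.2, 219.2]), array([73.7, 16.1]), 71.62) 0.10442408045322027
tab 259 (array([520.8, 251.9]), array([ 51.8, 128.8]), 39.86) [0.48459302 0.27806265 0.08394317]
```

View pics/crop0.png

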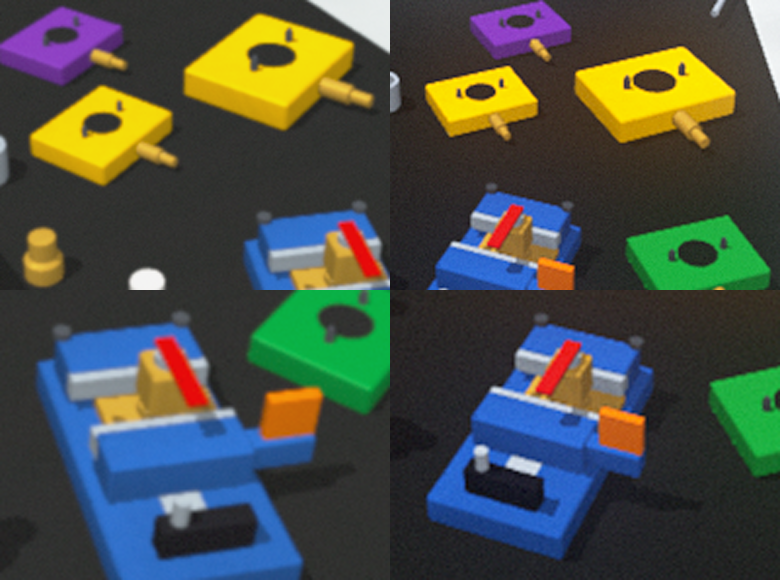

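Crop check: the small yellow stand (scene 232,228) has two pegs, a gasket and a tail, and is clearly smaller than the other yellow one. I'll confirm which one the 140 x 110 rectangle belongs to, and get the tab position in the vise frame.

```bash
cat >> m.py <<'E'
VO=np.array([.5414,.1931]); VA=np.radians(-20.4)
def vf(p,O=VO,A=VA):
    d=p[...,:2]-O; c,s=np.cos(A),np.sin(A)
    return np.stack([d[...,0]*c+d[...,1]*s,-d[...,0]*s+d[...,1]*c],-1)*1000
def fv(x,y,O=VO,A=VA):
    c,s=np.cos(A),np.sin(A); return O+np.array([x*c-y*s,x*s+y*c])/1000
E
python3 - <<'E'
from m import *
s=load('scene0'); print('small',ray(s,232,228,.03),'large',ray(s,318,195,.03))
P,C=fused(['scene0','side0'])
for p,c in zip(P,C):
    o=sel(p,c,4,17,.055,.11,smin=150); q=vf(o); k=(q[:,0]<-58)&(q[:,0]>-115)&(q[:,1]>30)&(q[:,1]<90)
    print('tab x,y pct',np.percentile(q[k],[2,50,98],axis=0).round(1),np.percentile(o[k,2],[2,98]))
    b=sel(p,c,100,125,.005,.075); q=vf(b)
    print('vise ext',np.percentile(q,[.3,99.7],axis=0).round(1))
    t=(b[:,2]>.061)&(q[:,0]>-55); 
    for n,kk in(('fix',q[:,1]<0),('sl',q[:,1]>0)): print(n,np.percentile(q[t&kk],[1,99],axis=0).round(1))
    # dark pegs on small stand
    st=vf(p,np.array([.5957,-.1777]),np.radians(24.65)); k=(p[:,2]>.037)&(p[:,2]<.05)&(abs(st)<60).all(1)
    print('pegs',k.sum(),[st[k&(sg*st[:,0]>0)].mean(0).round(1) for sg in(-1,1)])
print('tab target',fv(-85,50),'bottle etc')
E
```

```text
small [ 0.60596582 -0.16204583  0.03      ] large [ 0.34634601 -0.18455747  0.03      ]
tab x,y pct [[-102.6   52.6]
 [ -82.1   61. ]
 [ -64.    63.3]] [0.06441874 0.10058334]
vise ext [[-98.8 -83.2]
 [ 66.5 149.3]]
fix [[-51.3 -78.5]
 [ 55.1 -34.5]]
sl [[-52.4  36.9]
 [ 54.5  74.9]]
pegs 18 [array([-33.1,  -1. ]), array([34.8, -1.3])]
tab x,y pct [[-105.5   54.4]
 [ -87.    61.4]
 [ -67.    64.9]] [0.06427158 0.10062723]
vise ext [[-105.5  -83.5]
 [  62.1  150.7]]
fix [[-53.8 -76.2]
 [ 52.  -33.4]]
sl [[-53.7  36.1]
 [ 51.6  76.3]]
pegs 11 [array([-34.9,   2.3]), array([33.1,  1.6])]
tab target [0.47915963 0.26959272] bottle etc
```

Small yellow stand: centre about (0.596,-0.178), x axis at 24.65°, and its pegs agree. Opening is about 4 mm. I'll move via a point over the stand.

Request:
carry_out(motion=[{"hand":-1,"travel":[0.034,-0.021,0],"yaw":0},{"hand":-1,"travel":[0.034,-0.021,0],"yaw":0},{"hand":-1,"travel":[0.034,-0.021,0],"yaw":0},{"hand":-1,"travel":[0.034,-0.021,0],"yaw":0},{"hand":-1,"travel":[0.034,-0.021,0],"yaw":0},{"hand":-1,"travel":[0.034,-0.021,0],"yaw":0},{"hand":-1,"travel":[0.034,-0.021,0],"yaw":0},{"hand":-1,"travel":[0.034,-0.021,0],"yaw":0},{"hand":-1,"travel":[0.034,-0.021,0],"yaw":0},{"hand":-1,"travel":[0.034,-0.021,0],"yaw":0},{"hand":-1,"travel":[0.034,-0.021,0],"yaw":0},{"hand":-1,"travel":[0,0,0],"yaw":0},{"hand":-1,"travel":[0,0,0],"yaw":0}])

```text
clock: 1.45
ee_pos: [0.4672, -0.2771, 0.231]
tool_rot: [0.99, 0.138, -0.0, -0.0]
wrist_force: [-0.0, 0.1, -0.1]
width: 0.0003
gripper_force: 0.0
```

```bash
python3 - <<'E'
from m import *
s=snap('wrist','w1'); p=cloud(s); h=cv2.cvtColor(s['color'],cv2.COLOR_BGR2HSV)
o=bot.observe(); print(o['ee_pos'],o['tool_rot'],o['clock'],s['xyz'])
y=sel(p.reshape(-1,3),h.reshape(-1,3),24,34,.026,.034); y=y[(abs(y[:,:2]-[.596,-.178])<.1).all(1)]; print(len(y),rect(y))
st=vf(p,np.array([.5957,-.1777]),np.radians(24.65)); k=(p[...,2]>.037)&(p[...,2]<.05)&(abs(st)<60).all(-1)
print(k.sum(),[st[k&(g*st[...,0]>0)].mean(0) for g in(-1,1)])
E
```

```text
[ 0.46653884 -0.27800104  0.23106357] [ 9.90582697e-01  1.36915437e-01 -2.83097752e-04 -5.40359548e-05] 1.5 [ 0.53934619 -0.25718672  0.37305062]
9358 (array([ 572.8, -192.1]), array([ 89.7, 107.8]), 24.53)
71 [array([-38.25444144,  -4.28611423]), array([nan, nan])]<stdin>:6: RuntimeWarning: Mean of empty slice.
  ret = um.true_divide(
```

View pics/w1.png

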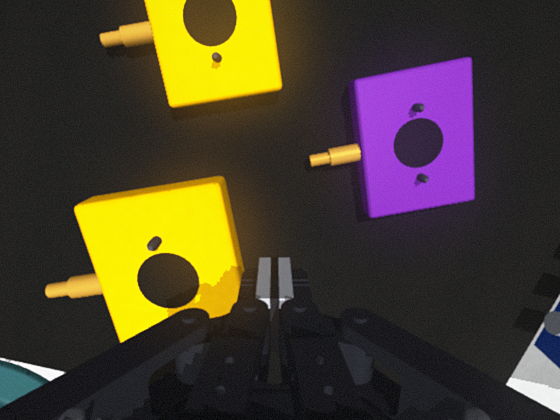

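The wrist view shows the small yellow stand cut off at the top (210,30), with the large yellow one at lower left and the purple one at right. I'll advance 80 mm to see all of it.

Request:
carry_out(motion=[{"hand":-1,"travel":[0.03,0,0],"yaw":0},{"hand":-1,"travel":[0.03,0,0],"yaw":0},{"hand":-1,"travel":[0.03,0,0],"yaw":0},{"hand":-1,"travel":[0,0,0],"yaw":0},{"hand":-1,"travel":[0,0,0],"yaw":0}])

```text
clock: 2.0
ee_pos: [0.5529, -0.2542, 0.2307]
tool_rot: [0.991, 0.136, -0.001, -0.0]
wrist_force: [-0.3, -0.4, -0.9]
width: 0.0003
gripper_force: 0.0
```

```bash
python3 - <<'E'
from m import *
s=snap('wrist','w2'); p=cloud(s); h=cv2.cvtColor(s['color'],cv2.COLOR_BGR2HSV)
o=bot.observe(); print(o['ee_pos'],o['tool_rot'],o['clock'])
y=sel(p.reshape(-1,3),h.reshape(-1,3),24,34,.026,.034); y=y[(abs(y[:,:2]-[.596,-.178])<.1).all(1)]; print(len(y),rect(y),np.median(y[:,2]))
st=vf(p,np.array([.5957,-.1777]),np.radians(24.65)); k=(p[...,2]>.041)&(p[...,2]<.05)&(abs(st)<60).all(-1)
for g in(-1,1):
    kk=k&(g*st[...,0]>0); print(kk.sum(),np.median(st[kk],0),np.median(p[kk],0))
# gasket disc: dark contour in the yellow region
near=(abs(st)<45).all(-1)&(abs(p[...,2]-.03)<.006)&(h[...,2]<70)
m=(near*255).astype(np.uint8); c=max(cv2.findContours(m,0,1)[0],key=cv2.contourArea); e=cv2.fitEllipse(c); print(e, ray(s,*e[0],.031))
E
```

```text
[ 0.55245621 -0.2544801   0.23094885] [ 9.90685937e-01  1.36165806e-01 -4.97645070e-04  9.75004984e-06] 2.05
14300 (array([ 594.7, -182.1]), array([137.7, 107.9]), 24.84) 0.02952017239940949
35 [-37.34666927  -4.06526608] [ 0.5632633  -0.1970459   0.04360239]
48 [30.16320278 -4.13488792] [ 0.62479059 -0.16883275  0.04327697]Traceback (most recent call last):
  File "<stdin>", line 10, in <module>
ValueError: max() iterable argument is empty
```

```bash
cat > pg.py <<'E'
from m import *
for n in('scene0','side0','w2'):
    s=load(n); p=cloud(s); h=cv2.cvtColor(s['color'],cv2.COLOR_BGR2HSV); O=np.array([.595,-.179]);A=np.radians(24.7)
    st=vf(p,O,A)
    k=(p[...,2]>.0395)&(p[...,2]<.0455)&(abs(st[...,1])<12)&(abs(abs(st[...,0])-34)<12)
    out=[]
    for g in(-1,1):
        v,u=np.nonzero(k&(g*st[...,0]>0)); q=ray(s,u.mean(),v.mean(),.0425); out.append(q[:2])
        print(n,g,len(u),u.mean().round(1),v.mean().round(1),q.round(4),vf(q,O,A).round(1))
    d=out[1]-out[0]; print('mid',np.mean(out,0).round(4),np.degrees(np.arctan2(d[1],d[0])),np.linalg.norm(d))
    m=((np.linalg.norm(st,axis=-1)<38)&(h[...,1]<120)&(p[...,2]<.036)&(p[...,2]>.02)&(h[...,2]<90)).astype(np.uint8)*255
    m=cv2.morphologyEx(m,cv2.MORPH_OPEN,np.ones((5,5))) if n=='w2' else m
    cs=cv2.findContours(m,cv2.RETR_EXTERNAL,cv2.CHAIN_APPROX_NONE)[0]
    if cs:
        c=max(cs,key=cv2.contourArea); e=cv2.fitEllipse(cv2.convexHull(c)); q=ray(s,*e[0],.031); print(' gasket',np.round(e[0],1),np.round(e[1],1),q.round(4),vf(q,O,A).round(1))
E
python3 pg.py
```

```text
scene0 -1 5 240.8 212.6 [ 0.5662 -0.1924  0.0425] [-31.8  -0.2]
scene0 1 7 223.0 225.7 [ 0.6276 -0.1641  0.0425] [35.9 -0.1]
mid [ 0.5969 -0.1783] 24.75279611023212 0.06768175052313928
 gasket [231.9 223.1] [ 8.9 16.6] [ 0.5973 -0.1789  0.031 ] [ 2.1 -0.9]
side0 -1 3 267.3 201.7 [ 0.562  -0.1891  0.0425] [-34.2   4.6]
side0 1 5 245.4 206.8 [ 0.6237 -0.1603  0.0425] [33.9  5. ]
mid [ 0.5928 -0.1747] 25.024483295739383 0.06815591237079184
 gasket [255.9 207. ] [ 6.8 14.3] [ 0.5951 -0.1779  0.031 ] [0.6 1. ]
w2 -1 44 219.0 157.1 [ 0.5635 -0.1973  0.0425] [-36.3  -3.4]
w2 1 55 203.5 82.9 [ 0.6246 -0.169   0.0425] [31.1 -3.2]
mid [ 0.594  -0.1831] 24.867244540952626 0.06732762353952228
```

View pics/w2.png

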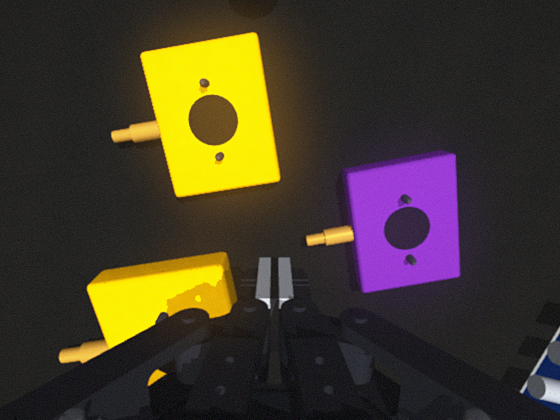

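The wrist view shows the whole small stand: gasket at (213,120), pegs at (204,83) and (219,157). The estimates average to about (0.595,-0.180) at 24.8°, to be refined with the valve held over it. Now to the vise tab.

Request:
carry_out(motion=[{"hand":-1,"travel":[0.004,-0.0385,0],"yaw":0},{"hand":-1,"travel":[0.004,-0.0385,0],"yaw":0},{"hand":-1,"travel":[0.004,-0.0385,0],"yaw":0},{"hand":-1,"travel":[0.004,-0.0385,0],"yaw":0},{"hand":-1,"travel":[0.004,-0.0385,0],"yaw":0},{"hand":-1,"travel":[0.004,-0.0385,0],"yaw":0},{"hand":-1,"travel":[0.004,-0.0385,0],"yaw":0},{"hand":-1,"travel":[0.004,-0.0385,0],"yaw":0},{"hand":-1,"travel":[0.004,-0.0385,0],"yaw":0},{"hand":-1,"travel":[0.004,-0.0385,0],"yaw":0},{"hand":-1,"travel":[0.004,-0.0385,0],"yaw":0},{"hand":-1,"travel":[0.004,-0.0385,0],"yaw":0},{"hand":-1,"travel":[0.004,-0.0385,0],"yaw":0},{"hand":-1,"travel":[0,0,0],"yaw":-0.135},{"hand":-1,"travel":[0,0,0],"yaw":-0.135},{"hand":-1,"travel":[0,0,0],"yaw":-0.135},{"hand":-1,"travel":[0,0,0],"yaw":-0.135},{"hand":-1,"travel":[0,0,0],"yaw":-0.135},{"hand":-1,"travel":[0,0,0],"yaw":-0.135},{"hand":-1,"travel":[0,0,0],"yaw":-0.135}])

```text
clock: 4.05
ee_pos: [0.4679, 0.2409, 0.2314]
tool_rot: [0.819, 0.574, -0.0, 0.001]
wrist_force: [1.1, 0.1, 0.1]
width: 0.0002
gripper_force: 0.0
```

```bash
python3 - <<'E'
from m import *
o=bot.observe(); R_=R.from_quat(o['tool_rot']).as_matrix(); print(o['ee_pos'],np.degrees(np.arctan2(R_[1,0],R_[0,0])),R_[:,2],vf(o['ee_pos']),o['q'])
E
```

```text
[0.46790042 0.24090403 0.23137569] 70.09360798280537 [ 4.24346003e-04 -9.94588999e-04 -9.99999415e-01] [-85.55297548  19.18595504] [ 0.03939573  0.30689092 -0.68507799  1.84034047  0.22072513  1.07124274
 -1.0769101 ]
```

Request:
carry_out(motion=[{"hand":-1,"travel":[0,0,0.035],"yaw":0},{"hand":-1,"travel":[0,0,0.035],"yaw":0},{"hand":-1,"travel":[0,0,0.035],"yaw":0},{"hand":-1,"travel":[0,0,0.03],"yaw":0},{"hand":-1,"travel":[0,0,0.02],"yaw":0},{"hand":-1,"travel":[0,0,0],"yaw":0},{"hand":-1,"travel":[0.008,0,0],"yaw":0},{"hand":-1,"travel":[0.005,0,0],"yaw":0},{"hand":-1,"travel":[0.003,0,0],"yaw":0},{"hand":-1,"travel":[0.003,0,0],"yaw":0},{"hand":-1,"travel":[0.003,0,0],"yaw":0},{"hand":-1,"travel":[0.003,0,0],"yaw":0},{"hand":-1,"travel":[0.003,0,0],"yaw":0},{"hand":-1,"travel":[0.003,0,0],"yaw":0},{"hand":-1,"travel":[0.003,0,0],"yaw":0}])

```text
clock: 5.55
ee_pos: [0.4796, 0.2746, 0.0763]
tool_rot: [0.82, 0.573, -0.0, 0.0]
wrist_force: [0.3, -5.1, 2.4]
width: 0.0002
gripper_force: 2.1
```

Request:
carry_out(motion=[{"hand":-1,"travel":[0.003,0,0],"yaw":0},{"hand":-1,"travel":[0.003,0,0],"yaw":0},{"hand":-1,"travel":[0.003,0,0],"yaw":0},{"hand":-1,"travel":[0.003,0,0],"yaw":0},{"hand":-1,"travel":[0.003,0,0],"yaw":0},{"hand":-1,"travel":[0.002,0,0],"yaw":0},{"hand":-1,"travel":[0.002,0,0],"yaw":0}])

```text
clock: 6.25
ee_pos: [0.4861, 0.2924, 0.0763]
tool_rot: [0.82, 0.573, -0.0, -0.0]
wrist_force: [1.2, -4.8, 1.9]
width: -0.0003
gripper_force: 2.1
```

```bash
python3 - <<'E'
from m import *
s=snap('scene','s2');o=bot.observe(); print(vf(o['ee_pos']),o['wrist_force'])
p,c=cloud(s).reshape(-1,3),cv2.cvtColor(s['color'],cv2.COLOR_BGR2HSV).reshape(-1,3)
b=sel(p,c,100,125,.061,.075);q=vf(b);k=(q[:,1]>10)&(q[:,0]>-55);print(np.percentile(q[k],[1,99],axis=0))
q=vf(p);k=(abs(q[:,0])<60)&(q[:,1]>60)&(q[:,1]<145)&(c[:,2]<60)&(p[:,2]>.033)&(p[:,2]<.06)
print('stop',k.sum(),np.percentile(q[k],[2,98],axis=0),p[k][:,2].max())
E
```

```text
[-86.56200024  74.0847946 ] [ 1.28676529 -2.20880865  0.52813106]
[[-52.79288427  70.99426834]
 [ 54.94850342 109.04979215]]
stop 597 [[-30.32306925 115.82918741]
 [ 35.59950722 131.72502043]] 0.059815715762132626
```

Request:
carry_out(motion=[{"hand":-1,"travel":[0.001,0,0],"yaw":0},{"hand":-1,"travel":[0.001,0,0],"yaw":0},{"hand":-1,"travel":[0.001,0,0],"yaw":0},{"hand":-1,"travel":[0.001,0,0],"yaw":0},{"hand":-1,"travel":[0.001,0,0],"yaw":0}])

```text
clock: 6.8
ee_pos: [0.4874, 0.2964, 0.0762]
tool_rot: [0.82, 0.573, -0.001, 0.0]
wrist_force: [-5.0, -13.4, 10.1]
width: -0.0001
gripper_force: 7.4
```

Request:
carry_out(motion=[{"hand":-1,"travel":[0.0005,0,0],"yaw":0},{"hand":-1,"travel":[0,0,0],"yaw":0}])

```text
clock: 7.0
ee_pos: [0.4874, 0.2964, 0.0762]
tool_rot: [0.82, 0.573, -0.001, 0.001]
wrist_force: [-5.2, -12.6, 9.2]
width: -0.0002
gripper_force: 6.6
```

Request:
carry_out(motion=[{"hand":-1,"travel":[0.001,0,0],"yaw":0},{"hand":-1,"travel":[0,0,0],"yaw":0},{"hand":-1,"travel":[0,0,0],"yaw":0}])

```text
clock: 7.3
ee_pos: [0.4874, 0.2964, 0.0761]
tool_rot: [0.82, 0.572, -0.002, 0.001]
wrist_force: [-7.9, -18.7, 13.5]
width: -0.0001
gripper_force: 10.1
```

Hard against the stop at about 20 N with no further motion. I'll hold, then back off and lift.

Request:
carry_out(motion=[{"hand":-1,"travel":[0,0,0],"yaw":0},{"hand":-1,"travel":[0,0,0],"yaw":0},{"hand":-1,"travel":[0,0,0],"yaw":0},{"hand":-1,"travel":[0,0,0],"yaw":0},{"hand":-1,"travel":[0,0,0],"yaw":0},{"hand":-1,"travel":[0,0,0],"yaw":0}])

```text
clock: 7.9
ee_pos: [0.4874, 0.2964, 0.0761]
tool_rot: [0.82, 0.572, -0.002, 0.001]
wrist_force: [-8.4, -17.9, 13.8]
width: -0.0001
gripper_force: 10.1
```

Request:
carry_out(motion=[{"hand":-1,"travel":[-0.002,0,0],"yaw":0},{"hand":-1,"travel":[-0.008,0,0],"yaw":0},{"hand":-1,"travel":[-0.02,0,0],"yaw":0},{"hand":-1,"travel":[-0.01,0,-0.02],"yaw":0},{"hand":1,"travel":[-0.02,0,-0.04],"yaw":0},{"hand":1,"travel":[-0.02,0,-0.04],"yaw":0},{"hand":1,"travel":[-0.02,0,-0.04],"yaw":0},{"hand":1,"travel":[-0.02,0,-0.03],"yaw":0},{"hand":1,"travel":[-0.02,0,0],"yaw":0},{"hand":1,"travel":[0,0,0],"yaw":0},{"hand":1,"travel":[0,0,0],"yaw":0}])

```text
clock: 9.0
ee_pos: [0.44, 0.167, 0.2463]
tool_rot: [0.82, 0.573, 0.0, 0.0]
wrist_force: [-0.7, 0.8, -0.1]
width: 0.0853
gripper_force: 0.0
```

```bash
cat > vl.py <<'E'
from m import *
import sys
o=bot.observe(); R_=R.from_quat(o['tool_rot']).as_matrix(); psi=np.degrees(np.arctan2(R_[1,0],R_[0,0])); print('tcp',o['ee_pos'],psi,o['clock'],o['wrist_force'])
tag=sys.argv[1]
for n in('scene','side','wrist'):
    s=snap(n,tag+n); p,c=cloud(s).reshape(-1,3),cv2.cvtColor(s['color'],cv2.COLOR_BGR2HSV).reshape(-1,3)
    r=np.concatenate([sel(p,c,0,5,.095,.118,vmin=100),sel(p,c,175,180,.095,.118,vmin=100)])
    r=r[np.linalg.norm(r[:,:2]-[.539,.219],axis=1)<.09]
    if len(r)<20: print(n,len(r)); continue
    e=rect(r); a=e[2] if e[1][0]>e[1][1] else e[2]+90; a=a%180
    cen=np.array(e[0])-24*np.array([np.cos(np.radians(a)),np.sin(np.radians(a))])
    print(n,len(r),e,a,'valve',cen.round(1),vf(cen/1000).round(1),np.median(r[:,2]).round(4))
    b=sel(p,c,100,125,.061,.075);q=vf(b);k=(q[:,1]>10)&(q[:,0]>-55)
    if k.sum(): print('  jaw',np.percentile(q[k],[1,99],axis=0).round(1).tolist())
E
python3 vl.py a
```

```text
tcp [0.43999047 0.16696833 0.24631047] 69.86919149102654 9.0 [-0.70514103  0.79552922 -0.12533798]
scene 229 (array([540.6, 218.7]), array([74.2, 15.6]), 70.72) 70.72 valve [532.7 196. ] [-9.2 -0.3] 0.1051
  jaw [[-52.9, 75.0], [55.3, 113.1]]
side 148 (array([539.5, 219.5]), array([74.5, 16.5]), 70.14) 70.14 valve [531.3 196.9] [-10.8   0.1] 0.1044
  jaw [[-53.8, 74.4], [51.9, 114.2]]
wrist 1694 (array([532.9, 242.3]), array([ 44.1, 124.7]), 7.59) 97.59 valve [536.1 218.5] [-13.9  22. ] 0.1054
  jaw [[-53.9, 70.9], [52.8, 97.0]]
```

Jaw is fully open, and the valve is unmoved at (0.532,0.1965), lever about 70.4°. Going down over it.

Request:
carry_out(motion=[{"hand":1,"travel":[0.02,0.0255,0],"yaw":0},{"hand":1,"travel":[0.02,0.0255,0],"yaw":0},{"hand":1,"travel":[0.0195,0.0255,0],"yaw":-0.008},{"hand":1,"travel":[0,0,0.03],"yaw":0},{"hand":1,"travel":[0,0,0.035],"yaw":0},{"hand":1,"travel":[0,0,0.035],"yaw":0},{"hand":1,"travel":[0,0,0.03],"yaw":0},{"hand":1,"travel":[0,0,0.025],"yaw":0},{"hand":1,"travel":[0,0,0.02],"yaw":0},{"hand":1,"travel":[0,0,0.01],"yaw":0},{"hand":1,"travel":[0,0,0],"yaw":0},{"hand":1,"travel":[0,0,0],"yaw":0}])

```text
clock: 10.35
ee_pos: [0.5326, 0.1971, 0.0618]
tool_rot: [0.817, 0.576, 0.0, -0.0]
wrist_force: [-0.4, 0.2, 0.0]
width: 0.0857
gripper_force: 0.0
```

```bash
python3 vl.py b; python3 -c "
import cv2,numpy as np
a=[cv2.resize(cv2.imread('pics/b%s.png'%n)[y:y+120,x:x+130],(390,360),interpolation=2) for n,x,y in(('scene',295,250),('side',215,245))]
cv2.imwrite('pics/bc.png',np.hstack(a))"
```

```text
tcp [0.53256846 0.19710934 0.06182036] 70.37214112383867 10.35 [-0.40927964  0.1967361   0.01514921]
scene 221 (array([540.4, 218.1]), array([73.2, 16.7]), 69.94) 69.94 valve [532.2 195.6] [-9.5 -0.9] 0.1049
  jaw [[-52.6, 74.7], [54.9, 112.9]]
side 149 (array([539.2, 221. ]), array([76.2, 15.4]), 70.66) 70.66 valve [531.3 198.4] [-11.3   1.4] 0.1044
  jaw [[-54.1, 74.1], [51.7, 114.6]]
wrist 10074 (array([537.9, 215.9]), array([74.5, 15.9]), 69.99) 69.99 valve [529.7 193.3] [-11.1  -3.8] 0.1054
  jaw [[-53.1, 71.2], [52.6, 109.3]]
```

View pics/bc.png

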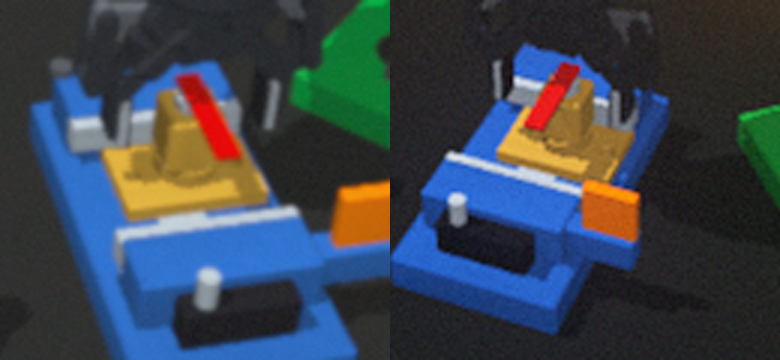

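Fingers straddle the valve body (scene crop 180,130 between the fingers at 115,120 and 270,100). Closing.

Request:
carry_out(grip_force=70, motion=[{"hand":-1,"travel":[0,0,0],"yaw":0},{"hand":-1,"travel":[0,0,0],"yaw":0},{"hand":-1,"travel":[0,0,0],"yaw":0},{"hand":-1,"travel":[0,0,0],"yaw":0},{"hand":-1,"travel":[0,0,0],"yaw":0},{"hand":-1,"travel":[0,0,0],"yaw":0},{"hand":-1,"travel":[0,0,0],"yaw":0}])

```text
clock: 11.2
ee_pos: [0.5324, 0.1966, 0.0617]
tool_rot: [0.817, 0.576, 0.0, 0.0]
wrist_force: [-1.5, -0.4, 6.4]
width: 0.035
gripper_force: 71.3
```

Request:
carry_out(motion=[{"hand":-1,"travel":[0.002,0,0],"yaw":0},{"hand":-1,"travel":[0.004,0,0],"yaw":0},{"hand":-1,"travel":[0.004,0,0],"yaw":0},{"hand":-1,"travel":[0.004,0,0],"yaw":0},{"hand":-1,"travel":[0.004,0,0],"yaw":0},{"hand":-1,"travel":[0.001,0,0],"yaw":0},{"hand":-1,"travel":[0,0,0],"yaw":0}])

```text
clock: 11.9
ee_pos: [0.5392, 0.2133, 0.0617]
tool_rot: [0.818, 0.576, -0.0, 0.001]
wrist_force: [-0.8, -8.3, 10.8]
width: 0.0353
gripper_force: 72.9
```

Request:
carry_out(motion=[{"hand":-1,"travel":[0,0,-0.005],"yaw":0},{"hand":-1,"travel":[0,0,-0.01],"yaw":0},{"hand":-1,"travel":[0,0,-0.015],"yaw":0},{"hand":-1,"travel":[0,0,-0.02],"yaw":0},{"hand":-1,"travel":[0,0,-0.02],"yaw":0},{"hand":-1,"travel":[0,0,-0.02],"yaw":0},{"hand":-1,"travel":[0,0,-0.01],"yaw":0},{"hand":-1,"travel":[0,0,0],"yaw":0}])

```text
clock: 12.7
ee_pos: [0.5393, 0.2147, 0.163]
tool_rot: [0.817, 0.576, 0.001, 0.0]
wrist_force: [-0.2, 0.1, -6.7]
width: 0.0351
gripper_force: 71.0
```

Request:
carry_out(motion=[{"hand":-1,"travel":[-0.012,0.007,0],"yaw":0},{"hand":-1,"travel":[-0.027,0.0142,0],"yaw":0},{"hand":-1,"travel":[-0.03,0.0155,0],"yaw":0},{"hand":-1,"travel":[-0.03,0.0155,0],"yaw":0},{"hand":-1,"travel":[-0.03,0.0155,0],"yaw":0},{"hand":-1,"travel":[-0.03,0.0155,0],"yaw":0},{"hand":-1,"travel":[-0.03,0.0155,0],"yaw":0},{"hand":-1,"travel":[-0.03,0.0155,0],"yaw":0},{"hand":-1,"travel":[-0.03,0.0155,0],"yaw":0},{"hand":-1,"travel":[-0.03,0.0155,0],"yaw":0},{"hand":-1,"travel":[-0.03,0.0155,0],"yaw":0},{"hand":-1,"travel":[-0.03,0.0155,0],"yaw":0},{"hand":-1,"travel":[-0.014,0.0088,0],"yaw":0},{"hand":-1,"travel":[0,0,0],"yaw":-0.1},{"hand":-1,"travel":[0,0,0],"yaw":-0.135},{"hand":-1,"travel":[0,0,0],"yaw":-0.135},{"hand":-1,"travel":[0,0,0],"yaw":-0.135},{"hand":-1,"travel":[0,0,0],"yaw":-0.135},{"hand":-1,"travel":[0,0,0],"yaw":-0.135},{"hand":-1,"travel":[0,0,0],"yaw":0}])

```text
clock: 14.7
ee_pos: [0.5936, -0.1805, 0.1602]
tool_rot: [0.538, 0.843, 0.0, -0.001]
wrist_force: [-0.3, -0.9, -5.6]
width: 0.0346
gripper_force: 70.9
```

Request:
carry_out(motion=[{"hand":-1,"travel":[0,0,0.02],"yaw":0},{"hand":-1,"travel":[0,0,0.02],"yaw":0},{"hand":-1,"travel":[0,0,0.01],"yaw":0},{"hand":-1,"travel":[0,0,0],"yaw":0},{"hand":-1,"travel":[0,0,0],"yaw":0},{"hand":-1,"travel":[0,0,0],"yaw":0}])

```text
clock: 15.3
ee_pos: [0.5947, -0.1803, 0.1122]
tool_rot: [0.539, 0.842, 0.0, 0.001]
wrist_force: [-0.5, -0.7, -5.2]
width: 0.0348
gripper_force: 70.8
```

```bash
cat > st.py <<'E'
from m import *
import sys
o=bot.observe(); R_=R.from_quat(o['tool_rot']).as_matrix(); psi=np.degrees(np.arctan2(R_[1,0],R_[0,0])); print('tcp',o['ee_pos'],psi,R_[:2,2],o['clock'],o['wrist_force'],o['q'].round(2))
tag=sys.argv[1]; T=o['ee_pos']
for n in('scene','side','wrist'):
    s=snap(n,tag+n); p,c=cloud(s).reshape(-1,3),cv2.cvtColor(s['color'],cv2.COLOR_BGR2HSV).reshape(-1,3)
    lz=T[2]+.044
    r=np.concatenate([sel(p,c,0,5,lz-.01,lz+.01,vmin=80),sel(p,c,175,180,lz-.01,lz+.01,vmin=80)])
    r=r[np.linalg.norm(r[:,:2]-T[:2],axis=1)<.09]
    if len(r)>20:
        e=rect(r); a=e[2] if e[1][0]>e[1][1] else e[2]+90; a=a%180
        cen=np.array(e[0])-24*np.array([np.cos(np.radians(a)),np.sin(np.radians(a))])
        print(n,'lever',len(r),e,a,'valve-tcp',(cen-T[:2]*1000).round(1),np.median(r[:,2]).round(4))
    y=sel(p,c,24,34,.024,.036); y=y[(abs(y[:,:2]-[.596,-.178])<.1).all(1)]
    if len(y): print('  stand',len(y),rect(y))
    S=np.array([.595,-.180])
    f_=sel(p,c,12,23,T[2]-.035,T[2]-.019,smin=110); f_=f_[np.linalg.norm(f_[:,:2]-T[:2],axis=1)<.075]
    if len(f_)>30: print('  foot',len(f_),rect(f_),np.percentile(f_[:,2],[2,98]).round(4))
E
python3 st.py c; python3 -c "
import cv2,numpy as np
a=[cv2.resize(cv2.imread('pics/c%s.png'%n)[y:y+120,x:x+130],(390,360),interpolation=2) for n,x,y in(('scene',170,140),('side',190,130))]
cv2.imwrite('pics/cc.png',np.hstack(a))"
```

```text
tcp [ 0.59474243 -0.18026861  0.11219744] 114.71336734873888 [ 0.00110458 -0.00029983] 15.3 [-0.45462505 -0.66829865 -5.17149204] [ 0.73  0.64 -0.67  1.7   0.47  0.97  0.32]
scene lever 130 (array([ 587.5, -159.1]), array([37.3, 74.3]), 24.92) 114.92 valve-tcp [ 2.9 -0.6] 0.1552
  stand 757 (array([ 605.3, -175.1]), array([122., 111.]), 24.02)
  foot 511 (array([ 596.7, -181.1]), array([94.8, 64. ]), 23.47) [0.0797 0.0922]
side lever 78 (array([ 585.1, -156.8]), array([16.1, 77.5]), 22.98) 112.98 valve-tcp [-0.3  1.4] 0.1544
  stand 501 (array([ 594.8, -177.1]), array([138.2, 112.7]), 25.13)
  foot 329 (array([ 594.7, -178. ]), array([95.7, 65.6]), 20.39) [0.0795 0.0921]
wrist lever 8949 (array([ 585.9, -163.1]), array([16.4, 75. ]), 24.95) 114.95 valve-tcp [ 1.3 -4.6] 0.1557
  stand 12745 (array([ 588.1, -167.7]), array([138.2, 137.8]), 24.44)
  foot 4109 (array([ 593.6, -179.3]), array([89.9, 49.5]), 24.76) [0.081 0.091]
```

View pics/cc.png

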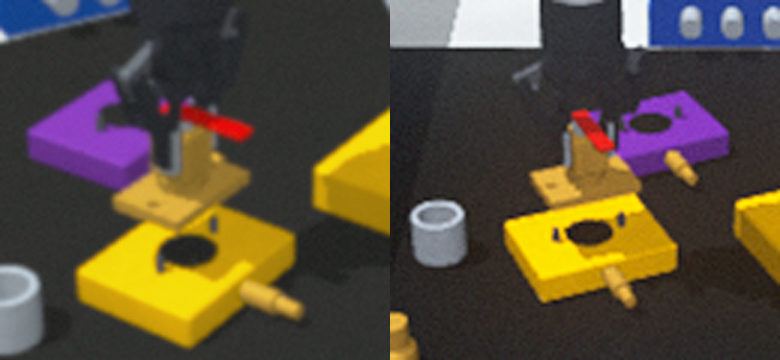

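```bash
python3 - <<'E'
from m import *
O=np.array([.595,-.180]);A=np.radians(24.8)
for n in('scene','side','wrist'):
    s=load('c'+n); P=cloud(s); H=cv2.cvtColor(s['color'],cv2.COLOR_BGR2HSV); p,c=P.reshape(-1,3),H.reshape(-1,3)
    y=sel(p,c,24,34,.025,.034,vmin=40); q=vf(y,O,A); q=q[(abs(q)<85).all(1)]
    f_=sel(p,c,10,23,.0865,.095,smin=90,vmin=40); g=vf(f_,O,A); g=g[(abs(g)<70).all(1)]
    ex=lambda q,i,j,bins: [np.round((np.median([np.percentile(q[(q[:,j]>b)&(q[:,j]<b+8)][:,i],t) for b in bins if ((q[:,j]>b)&(q[:,j]<b+8)).sum()>5]) if len(q) else np.nan),1) for t in(1,99)]
    print(n,'stand x',ex(q,0,1,range(-50,50,8)),'y',ex(q,1,0,range(-64,60,8)),'foot x',ex(g,0,1,range(-28,24,8)),'y',ex(g,1,0,range(-40,40,8)),len(q),len(g))
    k=(P[...,2]>.0385)&(P[...,2]<.046); st=vf(P,O,A); k&=(abs(st[...,1])<14)&(abs(abs(st[...,0])-34)<12)
    for sg in(-1,1):
        v,u=np.nonzero(k&(sg*st[...,0]>0))
        if len(u)>2: print('  peg',sg,len(u),vf(ray(s,u.mean(),v.mean(),.042),O,A).round(1))
E
```

```text
scene stand x [np.float64(-9.9), np.float64(70.9)] y [np.float64(-51.3), np.float64(52.6)] foot x [np.float64(-41.3), np.float64(47.5)] y [np.float64(-16.8), np.float64(27.2)] 751 391
  peg -1 8 [-29.7   1.9]
  peg 1 7 [37.1  1.3]
side stand x [np.float64(-10.9), np.float64(67.4)] y [np.float64(-47.9), np.float64(54.4)] foot x [np.float64(-41.6), np.float64(42.5)] y [np.float64(-20.8), np.float64(30.6)] 483 234
  peg -1 5 [-32.5   6.2]
  peg 1 4 [34.4  4.7]
wrist stand x [np.float64(-69.3), np.float64(67.1)] y [np.float64(11.8), np.float64(52.7)] foot x [np.float64(-45.3), np.float64(38.8)] y [np.float64(-2.0), np.float64(25.7)] 12668 3540
```

View pics/cwrist.png

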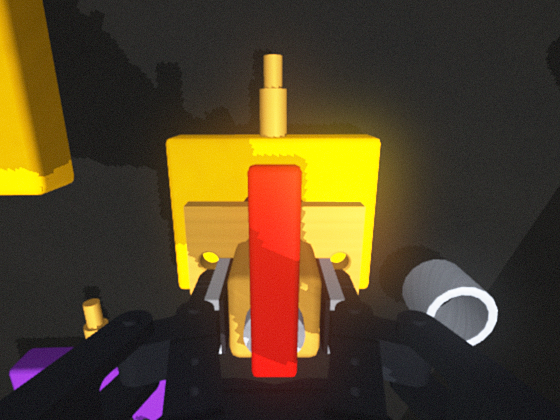

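The wrist view shows both foot holes at (210,257) and (338,257). Holes and stand share the same centre column (274), and the edges are level. The views agree on about 2 mm to go along tool +x. I'll shift, go down to just above the pegs, and look through the holes.

Request:
carry_out(motion=[{"hand":-1,"travel":[0.002,0,0.01],"yaw":0},{"hand":-1,"travel":[0,0,0.01],"yaw":0},{"hand":-1,"travel":[0,0,0.008],"yaw":0},{"hand":-1,"travel":[0,0,0.003],"yaw":0},{"hand":-1,"travel":[0,0,0],"yaw":0},{"hand":-1,"travel":[0,0,0],"yaw":0},{"hand":-1,"travel":[0,0,0],"yaw":0}])

```text
clock: 16.15
ee_pos: [0.5936, -0.1784, 0.0806]
tool_rot: [0.539, 0.842, 0.0, 0.0]
wrist_force: [0.4, -0.6, -5.0]
width: 0.0348
gripper_force: 71.0
```

```bash
python3 st.py d | grep tcp; python3 -c "
import cv2,numpy as np
w=cv2.imread('pics/dwrist.png')
a=[cv2.resize(w[235:295,180:240],(390,390),interpolation=2),cv2.resize(w[235:295,310:370],(390,390),interpolation=2)]
cv2.imwrite('pics/dc.png',np.hstack(a))"
```

```text
tcp [ 0.59363208 -0.17844672  0.0805986 ] 114.75208589190919 [ 4.44511457e-04 -5.51079158e-05] 16.15 [ 0.42529494 -0.55562582 -5.04340347] [ 0.71  0.67 -0.65  1.72  0.5   0.91  0.29]
scene lever 135 (array([ 593.9, -157.1]), array([44. , 72.4]), 10.93) 100.93 valve-tcp [ 4.8 -2.2] 0.1233
side lever 80 (array([ 584.5, -156.1]), array([18.6, 70.8]), 22.17) 112.17 valve-tcp [-0.1  0.1] 0.1228
wrist lever 9783 (array([ 584.6, -161.1]), array([16.6, 75.5]), 25.2) 115.2 valve-tcp [ 1.2 -4.4] 0.1243
```

View pics/dc.png

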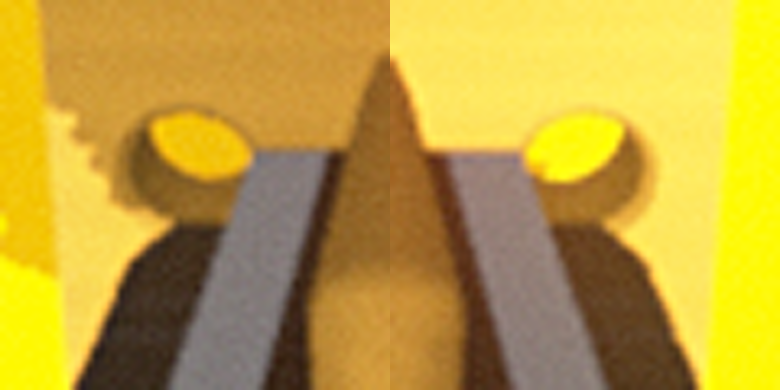

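Through the holes only stand yellow shows and no peg. That fits the pegs being within about a millimetre of concentric, since the view is oblique. Lowering slowly and watching the force.

Request:
carry_out(motion=[{"hand":-1,"travel":[0,0,0.002],"yaw":0},{"hand":-1,"travel":[0,0,0.002],"yaw":0},{"hand":-1,"travel":[0,0,0.0015],"yaw":0},{"hand":-1,"travel":[0,0,0.001],"yaw":0},{"hand":-1,"travel":[0,0,0.001],"yaw":0},{"hand":-1,"travel":[0,0,0],"yaw":0}])

```text
clock: 16.9
ee_pos: [0.5934, -0.1784, 0.0726]
tool_rot: [0.539, 0.842, 0.0, -0.0]
wrist_force: [-0.5, -0.0, -5.1]
width: 0.0348
gripper_force: 71.0
```

Request:
carry_out(motion=[{"hand":-1,"travel":[0,0,0.001],"yaw":0},{"hand":-1,"travel":[0,0,0.001],"yaw":0},{"hand":-1,"travel":[0,0,0.001],"yaw":0},{"hand":-1,"travel":[0,0,0],"yaw":0}])

```text
clock: 17.3
ee_pos: [0.5933, -0.1784, 0.0696]
tool_rot: [0.539, 0.842, -0.0, -0.0]
wrist_force: [-0.4, 0.2, -5.8]
width: 0.0349
gripper_force: 71.0
```

Request:
carry_out(motion=[{"hand":-1,"travel":[0,0,0.001],"yaw":0},{"hand":-1,"travel":[0,0,0.001],"yaw":0},{"hand":-1,"travel":[0,0,0.001],"yaw":0},{"hand":-1,"travel":[0,0,0.001],"yaw":0},{"hand":-1,"travel":[0,0,0.001],"yaw":0},{"hand":-1,"travel":[0,0,0],"yaw":0}])

```text
clock: 17.9
ee_pos: [0.5933, -0.1784, 0.0646]
tool_rot: [0.539, 0.842, -0.0, -0.0]
wrist_force: [-0.0, -0.6, -5.8]
width: 0.0348
gripper_force: 71.0
```

Request:
carry_out(motion=[{"hand":-1,"travel":[0,0,0.001],"yaw":0},{"hand":-1,"travel":[0,0,0.001],"yaw":0},{"hand":-1,"travel":[0,0,0.0005],"yaw":0},{"hand":-1,"travel":[0,0,0],"yaw":0}])

```text
clock: 18.3
ee_pos: [0.5934, -0.1784, 0.0622]
tool_rot: [0.539, 0.842, 0.0, -0.0]
wrist_force: [0.2, -0.2, -4.6]
width: 0.035
gripper_force: 71.0
```

Request:
carry_out(motion=[{"hand":-1,"travel":[0,0,0.0005],"yaw":0},{"hand":-1,"travel":[0,0,0.0005],"yaw":0},{"hand":-1,"travel":[0,0,0],"yaw":0}])

```text
clock: 18.6
ee_pos: [0.5934, -0.1784, 0.0617]
tool_rot: [0.539, 0.842, -0.0, 0.0]
wrist_force: [-5.4, 0.7, 4.5]
width: 0.0349
gripper_force: 72.2
```

Seated at z=0.0617, exactly the floor-grip height. Releasing and retreating upward.

Request:
carry_out(grip_force=20, motion=[{"hand":-1,"travel":[0,0,0],"yaw":0},{"hand":-1,"travel":[0,0,0],"yaw":0},{"hand":0,"travel":[0,0,0],"yaw":0},{"hand":0.5,"travel":[0,0,0],"yaw":0},{"hand":1,"travel":[0,0,0],"yaw":0},{"hand":1,"travel":[0,0,0],"yaw":0},{"hand":1,"travel":[0,0,0],"yaw":0},{"hand":1,"travel":[0,0,0],"yaw":0},{"hand":1,"travel":[0,0,0],"yaw":0}])

```text
clock: 19.5
ee_pos: [0.5934, -0.1784, 0.0612]
tool_rot: [0.539, 0.842, 0.0, -0.0]
wrist_force: [0.1, 0.5, -0.6]
width: 0.0852
gripper_force: 0.0
```

Request:
carry_out(motion=[{"hand":1,"travel":[0,0,-0.01],"yaw":0},{"hand":1,"travel":[0,0,-0.03],"yaw":0},{"hand":1,"travel":[0,0,-0.04],"yaw":0},{"hand":1,"travel":[0,0,-0.04],"yaw":0},{"hand":1,"travel":[-0.04,0,-0.04],"yaw":0},{"hand":1,"travel":[-0.04,0,0],"yaw":0},{"hand":1,"travel":[-0.04,0,0],"yaw":0},{"hand":1,"travel":[0,0,0],"yaw":0},{"hand":1,"travel":[0,0,0],"yaw":0}])

```text
clock: 20.4
ee_pos: [0.6417, -0.2835, 0.2167]
tool_rot: [0.539, 0.842, 0.0, -0.0]
wrist_force: [0.8, 0.3, 0.7]
width: 0.0859
gripper_force: 0.0
```

```bash
python3 - <<'E'
from m import *
for n in('scene','side'):
    s=snap(n,'e'+n); p,c=cloud(s).reshape(-1,3),cv2.cvtColor(s['color'],cv2.COLOR_BGR2HSV).reshape(-1,3)
    r=np.concatenate([sel(p,c,0,5,.09,.12,vmin=80),sel(p,c,175,180,.09,.12,vmin=80)]); r=r[np.linalg.norm(r[:,:2]-[.59,-.18],axis=1)<.09]
    print(n,rect(r),np.median(r[:,2]),np.percentile(r[:,2],[3,97]))
    b=sel(p,c,100,125,.061,.075);q=vf(b);k=(q[:,1]>10)&(q[:,0]>-55);print(' jaw',np.percentile(q[k],[1,99],axis=0).round(1).tolist())
a=[cv2.resize(load('e'+n)['color'][110:390,140:440],(390,364),interpolation=2) for n in('scene','side')]
cv2.imwrite('pics/ec.png',np.hstack(a))
E
```

```text
scene (array([ 586.4, -158.7]), array([19.6, 77.2]), 25.62) 0.10440635182402047 [0.10073263 0.10680111]
 jaw [[-52.4, 75.0], [54.9, 113.1]]
side (array([ 584.7, -158.1]), array([18.7, 76.7]), 22.8) 0.10385007756358977 [0.10032598 0.10705781]
 jaw [[-54.1, 73.9], [51.0, 114.2]]
```

View pics/ec.png

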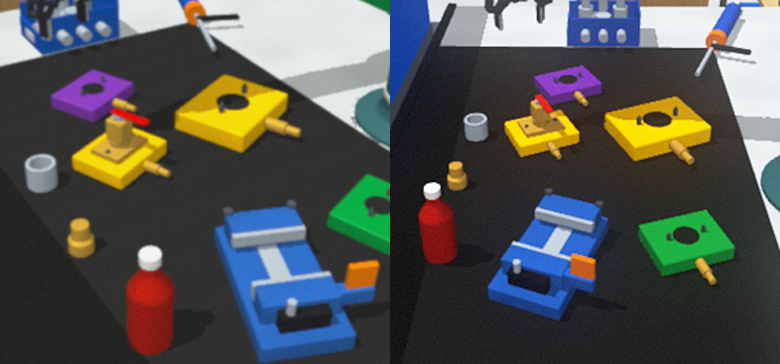

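The valve sits flat on the small yellow stand (crop 120,145), with its lever top at the seated height of about 0.104. The jaw is fully open against the stop, the bystanders haven't moved, and the arm is clear. Handing in.

```bash
python3 -c "
from bench import bot
print(bot.job_done())"
```

```text
the job is handed in; nothing more can be done
None
```

I handed the job in at about 20.5 s: the jaw is fully open and was pressed at about 20 N against its stop, the valve sits fully home on the smaller yellow stand and is let go, and the bottle, nipple and coupling stand where they were; the hand-in returned no verdict.

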